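# Fit the missing push knob on the desk radio and hold it in

### The arm

A 6-joint arm with a two-finger parallel gripper is mounted at the origin on the work surface. World frame = base frame: x ahead of the robot, y to its left, z up, the work surface at z = 0. Lengths are in mm, angles in rad, forces in N, time in s.
With the tool pointing down it reaches from about 325 to 850 mm from the base axis. Payload 4.4 kg.
Tool frame: the origin (TCP) lies between the finger pads; the fingertips stand r.tips_ahead ahead of it and the grasp point (between the pads) lies 6 mm ahead of it (r.tips_ahead is the distance from the TCP to the fingertips, in mm); z points along the fingers, x is the direction in which the jaws open and shut, and the axes are right-handed (so a half turn about z gives the same grasp; the last joint's range is limited). The gripper opens to 94 mm and grips with 3 to 60 N. Pads are 16 mm wide; open, the fingers measure 119 mm over their backs; the gripper's body (75 mm by 177 mm) begins 78 mm behind the grasp point.
Start: joints at [1.107, 0.207, 1.542, -0, 1.393, -0.15], TCP at [177.498, 546.92, 230.447] pointing down, gripper open.
Joint ranges: [-2.73, 2.73], [-0.86, 2.22], [0.23, 2.46], [-1.11, 4.25], [0.08, 2.63], [-2.82, 2.82]. Speed limits (rad/s): [2.79, 2.79, 3.14, 3.14, 3.14, 3.14].

### API

Orientations are given as a unit quaternion [x, y, z, w].
In Python, from rig import r gives the robot as it stands.
- The arm moves only by the tool move_arm, never from a script. Its argument "motion" is one flat list of numbers, 7 for each row, row after row: the closure in counts, from 0 (fully open) to 255 (shut), then the shift along the tool's x, y, z in cm, then the turn, a rotation vector about the tool's x, y, z in rad. In form: [gripper, dx, dy, dz, wx, wy, wz, gripper, dx, dy, dz, wx, wy, wz, ...]. A call has exactly 5 rows; each row is the pose to reach, as a shift and turn from the pose measured when the call began, along the tool's axes at that moment; what a row does not reach only later rows make up. A row lasts 1/8 s, in which the tool goes at most 62.5 mm and 10.7 degrees, less where a joint would pass 70% of its speed; a pose out of reach is approached as far as the arm can. A call with a gripper value outside its range is refused whole. The fingers move at their own pace and stop on an object; "force" is the grip in N (left out, the last holds). Time passes only in rows, so rows that repeat a pose let the fingers close, or fill a call up. It gives the time, the measured TCP pose, the force and the opening at its end, in the units of the state.
- r.sense(): the state, without advancing time (a new reading comes with each control period).
- r.get_image(name): name is "scene" or "top" or "wrist"; returns (picture, depth): 480x640x3 uint8, red, green, blue; 480x640 float32, mm along the optical axis (not along the pixel's ray), 0 where there is no reading.
- r.camera_params(name): a dict with "vertical_fov" (degrees; the focal length in pixels is half the picture's height over the tangent of half this angle, whatever the lens; pixels are square), "cx", "cy" (the principal point, pixels), "pose" (4x4, takes a point from camera to world coordinates). Camera axes: x right, y up, looking along -z (the intrinsics and any distortion apply to the point x, -y, -z); pixel columns grow to the right and rows downward; lengths in mm; the calibration is good to about 2 mm. A picture is of the moment at which its call begins: read the wrist's pose just before it. camera_params takes no time and is no camera call; for the wrist camera it gives the pose at the moment of the call.
- r.job_done(): hands the job in, once; it reports no verdict.
The state is a dict: "t": time; "joints": joint angles; "joint_vel": joint speeds; "effort": joint torques, N m; "eef_pos": TCP position; "tcp_rot": TCP orientation; "ft_force": force on the tool from outside, world axes, zero at the start; "moment": the same for the moment, N m; "gripper_width": finger opening in mm.
Only numpy, scipy, OpenCV 4.12 (cv2) and the standard library are available. Lean on these libraries where they do the work, as an engineer would, in place of code of your own. Each camera call takes 0.05 s, during which the arm holds its last target. There are 200 camera calls.

### The job

One of the desk radio's two push controls has lost its knob and shows a bare D-shaped shaft. Take the spare knob that belongs on it (the big one for the thick shaft on the large plate, the small one for the thin shaft on the small plate), turn it so its hole matches the shaft, push it fully onto the shaft and press the shaft in as far as it goes. Finish while still gripping the knob and keeping it pressed in, and leave the other spare knob and everything else on the desk where it is.

Things in the scene. Friction and masses are not known exactly. Their poses are not given: they have to be found in the camera images.
- radio: walnut table radio fixed on the desk, 150 mm (its x) by 300 mm (its y) by 75 mm high; origin at the centre of its underside; its cloth front faces -x. The two controls stand on its flat top 20 mm in front of its middle (x = -20 mm), 75 mm to the left (+y) and to the right (-y); which is which varies
- thick_control: thick control: fixed round aluminium plate 68 mm across, 3 thick; origin at its centre, at the level of the radio's top (75 mm above the desk); x: the way the flat of its shaft faces, marked by a black line on the plate. Its steel D-shaft, 14 mm in diameter, flat 2.5 mm from the axis, stands to 30 mm above the radio's top; it does not rotate, only presses in
- thin_control: thin control: fixed round aluminium plate 50 mm across, 3 thick; origin at its centre, at the level of the radio's top (75 mm above the desk); x: the way the flat of its shaft faces, marked by a black line on the plate. Its steel D-shaft, 10 mm in diameter, flat 1.5 mm from the axis, stands to 30 mm above the radio's top; it does not rotate, only presses in
- fitted_knob: round aluminium knob, 40 mm across at its foot and 29 mm at its top, 32 mm high, already sitting on one of the two controls and hiding its shaft; origin in the middle of its underside, 10 mm above the radio's top, on the axis of the control that it covers. The other control is the bare one. Leave it alone
- thick_shaft_top (a point): middle of the thick shaft's top end (on its axis, 30 mm above the radio's top when not pressed); axes as those of the thick control: x the way the flat faces. The top 2 mm of the shaft are 1.2 mm slimmer all round. Goes down as the shaft is pressed
- thin_shaft_top (a point): the same for the thin shaft
- thick_shaft (a joint): how far the thick shaft is pressed in: 0 out (start), 0.006 m fully in; springs back; 3 N starts it, 9 N holds it fully in
- thin_shaft (a joint): the same for the thin shaft
- big_knob: loose aluminium knob for the thick shaft, 80 g, standing hole down: a bar grip 52 mm long (x), 34 wide (y; flat sides, grip across them), 34 high; 6 mm wide nose 5 mm out of its +x end, black line on top towards it. Origin: hole's axis, in the underside. D-shaped hole 18 deep, 16 across, flat 3.3 from the axis on the nose side, mouth chamfered 2.5. Fully on, the shaft reaches the hole's end
- small_knob: loose aluminium knob for the thin shaft, 50 g, standing hole down: a bar grip 36 mm long (x), 24 wide (y; flat sides, grip across them), 34 high; 6 mm wide nose 5 mm out of its +x end, black line on top towards it. Origin: hole's axis, in the underside. D-shaped hole 18 deep, 12 across, flat 2.3 from the axis on the nose side, mouth chamfered 2.5. Fully on, the shaft reaches the hole's end
- big_knob_nose (a point): tip of the big knob's nose, at its top, 31 mm from the axis
- small_knob_nose (a point): tip of the small knob's nose, at its top, 23 mm from the axis
- ink_jar: small glass ink jar, 32 mm across, 45 mm high, standing between the spare knobs; origin under its middle. Bystander
- screwdriver: screwdriver lying near the robot, 160 mm long along its x. Bystander
- mug: white mug, 80 mm across, 90 mm high, origin under its middle. Bystander
- stapler: desk stapler, 130 mm long (its x), 34 mm wide, 52 mm high, origin under its middle. Bystander
- paperweight: brass paperweight, 60 mm across, 45 mm high, origin under its middle. Bystander
- note_block: block of note paper, 70 x 70 x 30 mm, origin under its middle. Bystander
Not all that is in view belongs to the job. What is shaped like the small_knob but brown or orange is not meant.

How it is judged:
By the outcome, as a careful person would: the job done as asked, in the order asked, and still so for the second after the job is handed in, while the arm keeps its last pose, push and grip.
It also fails if it takes over 42 s, if anything falls off the work surface, if the arm or the gripper's body presses on something with over 40 N, if the wrist force passes 120 N, or if a joint passes its speed limit or range.

## Working session

There is one attempt and no reset: what is moved stays moved. The work goes in short steps, Python scripts to look and compute and a tool call to move; the robot and the scene stay as the last step left them, time stands still between calls to the robot, and variables do not carry over. Pictures are saved under pics/ and viewed, about 8 in all and at most 12, crops included, and the job is handed in when it is done.

Besides the shell and the picture viewer there is one more tool, called after "Request:" as name(argument=value, ...) on one line, values as JSON. move_arm: Moves the arm, as the interface text tells. Its arguments: {"type":"object","properties":{"motion":{"type":"array"},"force":{"type":"number"}},"required":["motion"]}

```bash
mkdir -p pics; ls; cat > h.py <<'E'
from rig import r
import numpy as np, cv2
from scipy.spatial.transform import Rotation as R
def grab(n,f):
    p=r.camera_params(n); im,d=r.get_image(n)
    cv2.imwrite(f'pics/{f}.png',im[:,:,::-1]); np.savez(f'pics/{f}.npz',im=im,d=d,pose=p['pose'],fov=p['vertical_fov'],cx=p['cx'],cy=p['cy'])
    return p
def load(f): return np.load(f'pics/{f}.npz')
def world(L,d=None):
    d=L['d'] if d is None else d
    f=240/np.tan(np.radians(L['fov'])/2); v,u=np.mgrid[0:480,0:640]
    c=np.stack([(u-L['cx'])/f*d,-(v-L['cy'])/f*d,-d],-1)
    return c@L['pose'][:3,:3].T+L['pose'][:3,3]
E
python3 - <<'E'
from h import *
s=r.sense(); print(s, r.tips_ahead)
for n in ['top','scene']:
    p=grab(n,n+'0'); print(p)
E
```

```text
pics
{'t': 0.0, 'joints': array([ 1.10646737e+00,  2.07408446e-01,  1.54294604e+00, -8.44216671e-06,
        1.39351050e+00, -1.50488022e-01]), 'joint_vel': array([ 0.0012396 , -0.00010496,  0.00111881, -0.00168932,  0.00106059,
        0.00099846]), 'effort': array([ 6.95964209e-04, -3.70882165e+01, -2.81421983e+01,  6.98293210e-02,
        3.62894847e-02, -1.90421370e-04]), 'eef_pos': array([177.17497715, 546.22811338, 229.30108369]), 'tcp_rot': array([ 8.08922466e-01,  5.87914240e-01, -1.00691490e-03,  5.26319061e-04]), 'ft_force': array([-0.23458148,  0.39225571, -0.15341239]), 'moment': array([ 0.05377485, -0.05480379, -0.07117603]), 'gripper_width': 93.90405436204762} 25.0
{'vertical_fov': 49.609333790675436, 'cx': 326.3415199818749, 'cy': 236.13540814956124, 'pose': array([[-5.02375695e-03,  9.84978269e-01, -1.72605246e-01,
         3.54152318e+02],
       [-9.99987262e-01, -4.86423781e-03,  1.34714571e-03,
        -2.33974969e+01],
       [ 4.87316284e-04,  1.72609815e-01,  9.84990160e-01,
         1.20182008e+03],
       [ 0.00000000e+00,  0.00000000e+00,  0.00000000e+00,
         1.00000000e+00]])}
{'vertical_fov': 44.6195046681909, 'cx': 315.36686388965717, 'cy': 244.5611870034747, 'pose': array([[ 5.99047960e-01, -6.63732703e-01,  4.47884406e-01,
         1.06111511e+03],
       [ 8.00681867e-01,  5.01491667e-01, -3.27741751e-01,
        -4.32223030e+02],
       [-7.07737907e-03,  5.54945949e-01,  8.31856300e-01,
         1.09383172e+03],
       [ 0.00000000e+00,  0.00000000e+00,  0.00000000e+00,
         1.00000000e+00]])}
```

View pics/top0.png

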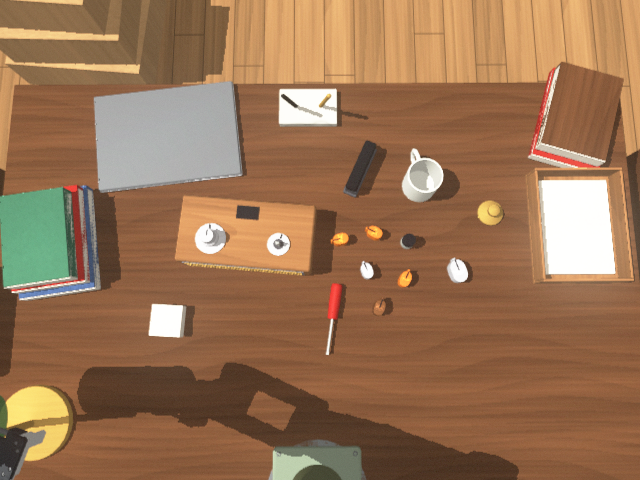

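View pics/scene0.png

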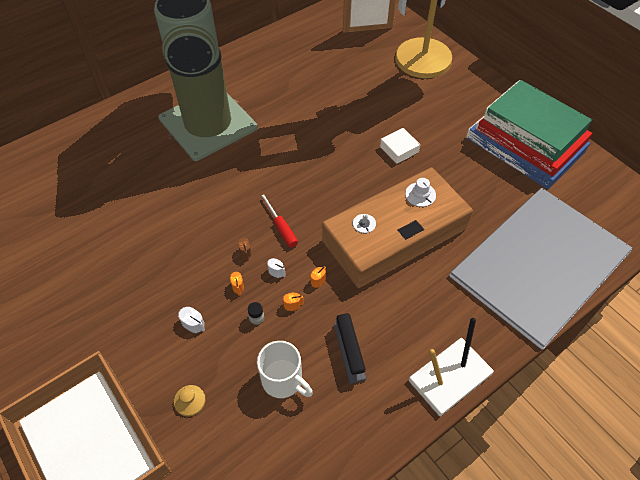

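Top view: the bare shaft is on the small plate (279,243), so the thin control needs the small white knob (367,270). The big knob is at (458,270), and the orange and brown look-alikes surround the small one.

```bash
python3 - <<'E'
from h import *
for n,bk,bp in [('top0',(367,270),(279,243)),('scene0',(276,268),(365,224))]:
    L=load(n); P=world(L); im=L['im'].astype(int)
    def reg(c,w=22):
        m=np.zeros((480,640),bool); m[c[1]-w:c[1]+w,c[0]-w:c[0]+w]=1; return m
    m=reg(bk)&(abs(P[...,2]-34)<5)&(im.max(-1)-im.min(-1)<40)
    q=P[m]; c=q[:,:2].mean(0); w,V=np.linalg.eigh(np.cov(q[:,:2].T)); print(n,'knob',m.sum(),q.mean(0).round(1),'ext',((q[:,:2].max(0)+q[:,:2].min(0))/2).round(1),'axis',V[:,1],w**.5)
    m=reg(bp,30)&(abs(P[...,2]-78)<4)&(im.max(-1)-im.min(-1)<40)
    q=P[m]; print('plate',m.sum(),q.mean(0).round(1),((q.max(0)+q.min(0))/2).round(1),(q.max(0)-q.min(0)).round(1))
    # dark line
    for c,z in ((bk,34),(bp,78)):
        m2=reg(c,14)&(im.max(-1)<70)&(abs(P[...,2]-z)<6); q=P[m2]; print('dark',m2.sum(),q.round(0).tolist()[:25])
A=[cv2.resize(load('top0')['im'][225:300,255:395],None,fx=5,fy=5,interpolation=cv2.INTER_CUBIC)]
cv2.imwrite('pics/crop0.png',A[0][:,:,::-1])
E
```

```text
top0 knob 144 [ 480.6 -116.1   33.6] ext [ 481.8 -116.5] axis [-0.91234826 -0.409415  ] [6.25521946 9.79903066]
plate 399 [541.6  87.2  77.8] [557.1 101.7  78. ] [95.1 89.4  8. ]
dark 0 []
dark 0 []
scene0 knob 158 [ 480.7 -114.    35. ] ext [ 481.2 -113.7] axis [-0.95150217 -0.30764204] [ 6.83880206 10.1987215 ]
plate 277 [534.3  81.1  79.2] [531.8  83.6  78.2] [50.8 50.1  7.6]
dark 7 [[480.0, -114.0, 37.0], [482.0, -113.0, 38.0], [483.0, -111.0, 34.0], [487.0, -111.0, 38.0], [489.0, -108.0, 34.0], [493.0, -108.0, 36.0], [496.0, -107.0, 38.0]]
dark 18 [[529.0, 79.0, 82.0], [526.0, 75.0, 79.0], [528.0, 77.0, 80.0], [531.0, 76.0, 83.0], [534.0, 82.0, 82.0], [531.0, 74.0, 81.0], [533.0, 76.0, 82.0], [535.0, 76.0, 84.0], [535.0, 79.0, 81.0], [535.0, 82.0, 78.0], [533.0, 73.0, 81.0], [533.0, 75.0, 79.0], [536.0, 76.0, 82.0], [539.0, 73.0, 84.0], [542.0, 82.0, 79.0], [546.0, 79.0, 79.0], [550.0, 78.0, 81.0], [550.0, 78.0, 76.0]]
```

View pics/crop0.png

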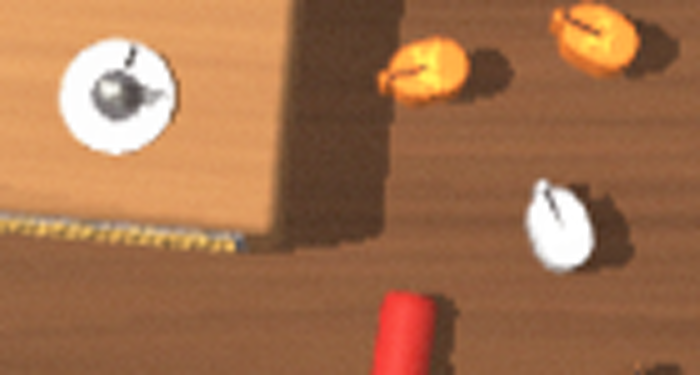

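The near view shows the knob's nose pointing about +20° and the plate's line about −18°. I'll move to hover over the knob.

```bash
cat >> h.py <<'E'
def go(pos,yaw):
    """print shift (cm) and turn in tool axes for a downward tool at pos, tool x at yaw deg"""
    s=r.sense(); q=R.from_quat(s['tcp_rot']); a=np.radians(yaw)
    T=R.from_matrix(np.array([[np.cos(a),np.sin(a),0],[np.sin(a),-np.cos(a),0],[0,0,-1]]).astype(float))
    x=q.as_matrix()[:,0]
    print('t',round(s['t'],2),'pos',s['eef_pos'].round(1),'yaw',np.degrees(np.arctan2(x[1],x[0])).round(1),'w',s['gripper_width'].round(1),'F',s['ft_force'].round(1))
    print('shift',(q.inv().apply(np.array(pos)-s['eef_pos'])/10).round(2),'turn',(q.inv()*T).as_rotvec().round(3))
E
python3 -c "
from h import *
go([470,-115,200],110)"
```

```text
Traceback (most recent call last):
  File "h.py", line 19, in go
    print('t',round(s['t'],2),'pos',s['eef_pos'].round(1),'yaw',np.degrees(np.arctan2(x[1],x[0])).round(1),'w',s['gripper_width'].round(1),'F',s['ft_force'].round(1))
                                                                                                               ^^^^^^^^^^^^^^^^^^^^^^^^
AttributeError: 'float' object has no attribute 'round'
```

```bash
sed -i "s/s\['gripper_width'\].round(1)/round(s['gripper_width'],1)/" h.py
python3 -c "
from h import *
go([470,-115,200],110)"
```

```text
t 0.1 pos [177.2 546.3 229.4] yaw 72.0 w 94.3 F [ 0.2 -0.9 -0.3]
shift [-53.86  48.26   3.03] turn [-0.001  0.002 -0.663]
```

Request:
move_arm(motion=[100, -53.9, 48.3, 0, 0, 0, -0.66, 100, -53.9, 48.3, 0, 0, 0, -0.66, 100, -53.9, 48.3, 0, 0, 0, -0.66, 100, -53.9, 48.3, 0, 0, 0, -0.66, 100, -53.9, 48.3, 0, 0, 0, -0.66], force=25)

```text
t: 0.72
eef_pos: [299.9, 269.9, 230.4]
tcp_rot: [0.574, 0.819, -0.001, 0.0]
ft_force: [1.3, -0.1, 0.2]
gripper_width: 57.2
```

```bash
python3 -c "
from h import *
go([470,-115,200],110)"
```

```text
t 0.72 pos [299.9 269.9 230.4] yaw 109.9 w 57.2 F [ 1.3 -0.1  0.2]
shift [-41.98   2.87   3.1 ] turn [-0.001  0.002 -0.001]
```

Request:
move_arm(motion=[100, -42, 2.9, 1, 0, 0, 0, 100, -42, 2.9, 1, 0, 0, 0, 100, -42, 2.9, 2, 0, 0, 0, 100, -42, 2.9, 3, 0, 0, 0, 100, -42, 2.9, 3, 0, 0, 0])

```text
t: 1.35
eef_pos: [425.8, -15.5, 211.7]
tcp_rot: [0.574, 0.819, -0.001, 0.0]
ft_force: [0.3, 0.8, 0.6]
gripper_width: 57.1
```

```bash
python3 -c "
from h import *
go([470,-115,200],110)"
```

```text
t 1.35 pos [425.8 -15.5 211.7] yaw 109.9 w 57.1 F [0.3 0.8 0.6]
shift [-10.86   0.77   1.19] turn [-0.001  0.002 -0.002]
```

Request:
move_arm(motion=[130, -10.9, 0.8, 1.2, 0, 0, 0, 130, -10.9, 0.8, 1.2, 0, 0, 0, 130, -10.9, 0.8, 1.2, 0, 0, 0, 130, -10.9, 0.8, 1.2, 0, 0, 0, 130, -10.9, 0.8, 1.2, 0, 0, 0])

```text
t: 1.98
eef_pos: [470.0, -114.0, 199.9]
tcp_rot: [0.574, 0.819, -0.001, 0.0]
ft_force: [-0.8, -0.5, 0.0]
gripper_width: 46.0
```

```bash
python3 -c "
from h import *
go([480,-115,200],110)
p=grab('wrist','w1'); print(p)"
```

```text
t 1.98 pos [ 470.  -114.   199.9] yaw 110.0 w 46.0 F [-0.8 -0.5  0. ]
shift [-0.44  0.91 -0.02] turn [-0.001  0.001 -0.   ]
{'vertical_fov': 60.15236125017672, 'cx': 324.0828846426024, 'cy': 239.27441709595453, 'pose': array([[-3.42287095e-01, -9.07591664e-01, -2.43139705e-01,
         3.99241685e+02],
       [ 9.39595035e-01, -3.30860980e-01, -8.77050817e-02,
        -1.38780372e+02],
       [-8.45040289e-04, -2.58473178e-01,  9.66018065e-01,
         3.54138957e+02],
       [ 0.00000000e+00,  0.00000000e+00,  0.00000000e+00,
         1.00000000e+00]])}
```

View pics/w1.png

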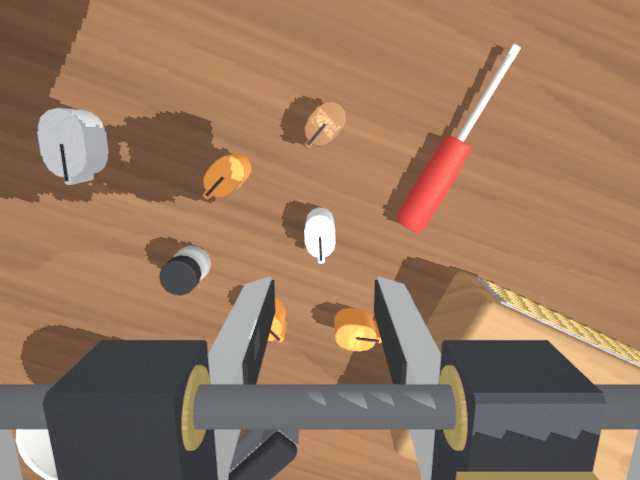

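The wrist view has the small knob at (320,235) between the fingers' lines, nose down in the image towards (321,260).

```bash
cat >> h.py <<'E'
def blob(f,c,w,z,tol,sat=45,mn=90):
    L=load(f);P=world(L);im=L['im'].astype(int); m=np.zeros((480,640),bool); m[c[1]-w:c[1]+w,c[0]-w:c[0]+w]=1
    return m&(abs(P[...,2]-z)<tol)&(im.max(-1)-im.min(-1)<sat),P,im
def knobfit(f,c,z=34,w=35):
    m,P,im=blob(f,c,w,z,4)
    q=P[m]
    w_,V=np.linalg.eigh(np.cov(q[:,:2].T)); a=V[:,1]
    dk=m&(im.max(-1)<90); dq=P[dk][:,:2]
    if (dq.mean(0)-q[:,:2].mean(0))@a<0:a=-a
    b=np.array([-a[1],a[0]]); s=q[:,:2]@a; t=q[:,:2]@b
    print('n',len(q),'z',np.median(q[:,2]).round(1),'yaw',np.degrees(np.arctan2(a[1],a[0])).round(1),'len',np.ptp(s).round(1),'wid',np.ptp(t).round(1))
    print('ctr',((s.min()+18)*a+(t.max()+t.min())/2*b).round(1),((s.max()-23)*a+(t.max()+t.min())/2*b).round(1))
    if len(dq)>3:
        v=cv2.fitLine(dq.astype(np.float32),cv2.DIST_L2,0,.01,.01).ravel(); print('line',len(dq),np.degrees(np.arctan2(v[1],v[0])).round(1),v[2:])
E
python3 -c "
from h import *
knobfit('w1',(320,235))"
```

```text
n 1142 z 34.0 yaw 22.3 len 40.3 wid 23.9
ctr [ 479.1 -113.5] [ 478.4 -113.8]
line 30 22.8 [ 488.29895 -110.07927]
```

```bash
python3 -c "
from h import *
go([478.7,-113.6,31],112.5)"
```

```text
t 2.02 pos [ 470.1 -114.   200. ] yaw 110.0 w 45.6 F [-0.3  0.6 -0.2]
shift [-0.23  0.84 16.9 ] turn [-0.001  0.001 -0.044]
```

Request:
move_arm(motion=[130, -0.23, 0.84, 5, 0, 0, -0.044, 130, -0.23, 0.84, 10, 0, 0, -0.044, 130, -0.23, 0.84, 12, 0, 0, -0.044, 130, -0.23, 0.84, 12, 0, 0, -0.044, 130, -0.23, 0.84, 12, 0, 0, -0.044])

```text
t: 2.65
eef_pos: [479.7, -113.3, 81.3]
tcp_rot: [0.555, 0.832, -0.0, 0.002]
ft_force: [-0.1, -0.8, -0.4]
gripper_width: 45.9
```

```bash
python3 -c "
from h import *
go([478.7,-113.6,31],112.5)
p=grab('wrist','w2')"
```

```text
t 2.65 pos [ 479.7 -113.3   81.3] yaw 112.6 w 45.9 F [-0.1 -0.8 -0.4]
shift [ 0.03 -0.11  5.03] turn [0.001 0.003 0.002]
```

View pics/w2.png

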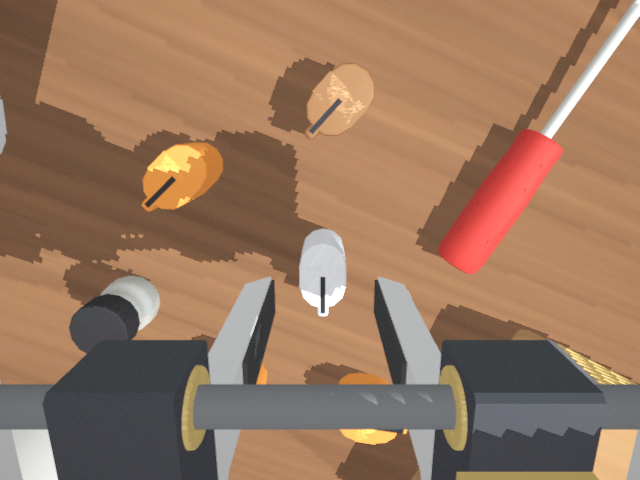

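The knob (323,270) sits centred between the fingers and its line runs straight down the image, so it's aligned. I'll descend and grip.

Request:
move_arm(motion=[130, 0, -0.1, 2.5, 0, 0.003, 0, 130, 0, -0.1, 5, 0, 0.003, 0, 130, 0, -0.1, 5, 0, 0.003, 0, 255, 0, -0.1, 5, 0, 0.003, 0, 255, 0, -0.1, 5, 0, 0.003, 0], force=40)

```text
t: 3.32
eef_pos: [480.6, -114.7, 33.3]
tcp_rot: [0.555, 0.832, 0.001, 0.002]
ft_force: [0.5, 0.2, 0.2]
gripper_width: 29.6
```

```bash
python3 -c "
from h import *
knobfit('w2',(323,275),w=45)
go([478.7,-113.6,31],112.5)"
```

```text
n 2661 z 34.0 yaw 22.7 len 40.6 wid 23.8
ctr [ 478.8 -113.7] [ 478.5 -113.8]
line 118 21.3 [ 487.19366 -110.55274]
t 3.33 pos [ 480.6 -114.7   33.3] yaw 112.6 w 29.6 F [0.5 0.2 0.2]
shift [ 0.17 -0.14  0.23] turn [0.004 0.003 0.001]
```

Request:
move_arm(motion=[255, 0.1, -0.1, 0.1, 0, 0, 0, 255, 0.1, -0.1, 0.1, 0, 0, 0, 255, 0.1, -0.1, 0.1, 0, 0, 0, 255, 0.1, -0.1, -4, 0, 0, 0, 255, 0.1, -0.1, -10, 0, 0, 0])

```text
t: 3.95
eef_pos: [476.5, -113.1, 131.9]
tcp_rot: [0.555, 0.832, 0.0, -0.001]
ft_force: [1.9, -0.0, -0.1]
gripper_width: 23.9
```

```bash
python3 -c "
from h import *
go([532,82,210],72)"
```

```text
t 3.95 pos [ 476.5 -113.1  131.9] yaw 112.6 w 23.9 F [ 1.9 -0.  -0.1]
shift [15.89 12.61 -7.79] turn [-0.001 -0.001  0.708]
```

Request:
move_arm(motion=[255, 0, 0, -5, 0, 0, 0, 255, 15.9, 11.6, -12, 0, 0, 0.7, 255, 15.9, 11.6, -12, 0, 0, 0.7, 255, 15.9, 11.6, -12, 0, 0, 0.7, 255, 15.9, 11.6, -12, 0, 0, 0.7])

```text
t: 4.58
eef_pos: [522.8, 80.2, 252.6]
tcp_rot: [0.806, 0.592, -0.0, -0.001]
ft_force: [0.8, -0.8, -0.2]
gripper_width: 23.9
```

Request:
move_arm(motion=[255, 0, 0, 0, 0, 0, 0, 255, 0, 0, 0, 0, 0, 0, 255, 0, 0, 0, 0, 0, 0, 255, 0, 0, 0, 0, 0, 0, 255, 0, 0, 0, 0, 0, 0])

```text
t: 5.2
eef_pos: [522.6, 79.4, 252.3]
tcp_rot: [0.806, 0.592, -0.0, -0.001]
ft_force: [-0.1, -0.5, -0.4]
gripper_width: 23.4
```

```bash
python3 -c "
from h import *
go([532,82,210],72)
p=grab('wrist','w3')"
```

```text
t 5.2 pos [522.6  79.4 252.3] yaw 72.6 w 23.4 F [-0.1 -0.5 -0.4]
shift [0.52 0.83 4.23] turn [-0.002 -0.001  0.01 ]
```

View pics/w3.png

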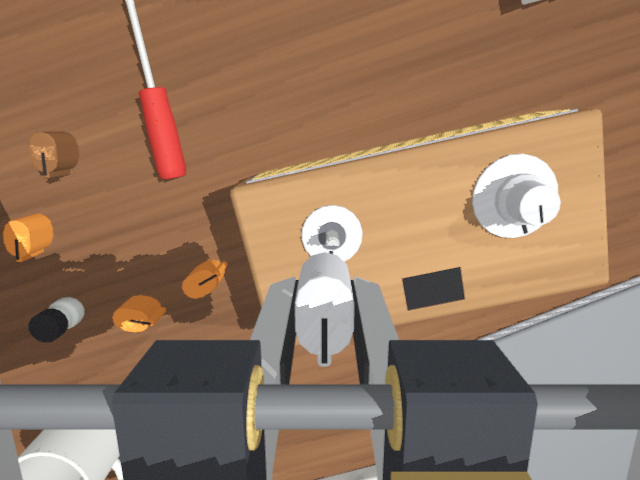

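The control is at (332,235), but the held knob hides its line. I'll shift forward to expose it.

Request:
move_arm(motion=[255, 0, 4, 2, 0, 0, 0, 255, 0, 4, 2, 0, 0, 0, 255, 0, 4, 2, 0, 0, 0, 255, 0, 4, 2, 0, 0, 0, 255, 0, 4, 2, 0, 0, 0])

```text
t: 5.88
eef_pos: [560.7, 68.0, 233.2]
tcp_rot: [0.806, 0.592, 0.0, -0.001]
ft_force: [0.3, 0.2, -0.2]
gripper_width: 23.9
```

```bash
cat >> h.py <<'E'
def plate(f,c,w=60,z=78):
    m,P,im=blob(f,c,w,z,2.5,sat=60)
    # largest contour of bright or dark plate pixels, ellipse -> use hull at plate plane
    n,lab,st,_=cv2.connectedComponentsWithStats(m.astype(np.uint8)); k=1+st[1:,4].argmax(); q=P[lab==k]
    h=cv2.convexHull(q[:,:2].astype(np.float32)); (cc,rad)=cv2.minEnclosingCircle(h)
    print('plate n',len(q),'circle',np.round(cc,1),round(rad,1),'mean z',q[:,2].mean().round(1))
    s=(im.sum(-1)>=0)&(abs(P[...,2]-105)<3)&(np.hypot(P[...,0]-cc[0],P[...,1]-cc[1])<15)
    qs=P[s]; print('shaft top n',len(qs),qs.mean(0).round(1),((qs.max(0)+qs.min(0))/2).round(1))
    rr=np.hypot(P[...,0]-cc[0],P[...,1]-cc[1])
    d=(im.max(-1)<75)&(rr<24.5)&(rr>11)&(abs(P[...,2]-78)<2.5)
    for u in P[d].round(1)[:40]: print(u[:2]-np.round(cc,1),end=' ')
    dq=P[d][:,:2]; v=cv2.fitLine(dq.astype(np.float32),cv2.DIST_L2,0,.01,.01).ravel(); print('\nline',len(dq),np.degrees(np.arctan2(v[1],v[0])).round(1),v[2:])
    return cc
E
python3 - <<'E'
from h import *
go([532,82,210],72)
p=grab('wrist','w4'); im=load('w4')['im']
cv2.imwrite('pics/w4c.png',cv2.resize(im[60:400,180:520],None,fx=1.7,fy=1.7)[:,:,::-1])
E
```

```text
t 5.88 pos [560.7  68.  233.2] yaw 72.6 w 23.9 F [ 0.3  0.2 -0.2]
shift [ 0.48 -3.15  2.32] turn [-0.001 -0.001  0.011]
```

View pics/w4c.png

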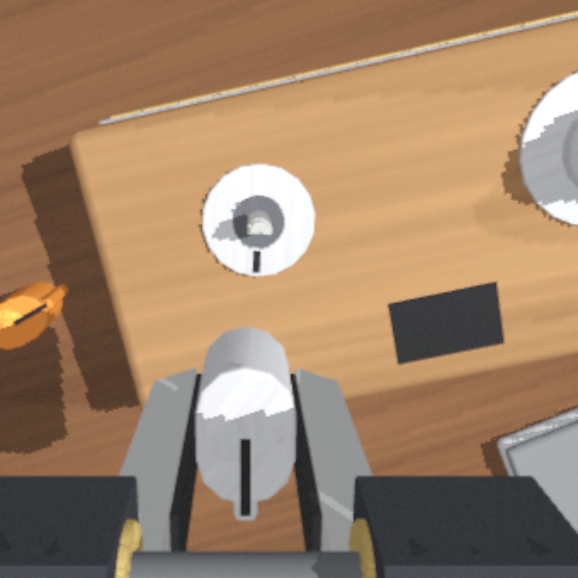

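The plate is at full-image (332,189), with its black line pointing down at about (331,213), nearly parallel to the held knob's line (324,340).

```bash
python3 - <<'E'
from h import *
c=plate('w4',(332,189),w=45)
s=r.sense(); print('rot',R.from_quat(s['tcp_rot']).as_matrix().round(3).tolist())
L=load('w4');P=world(L);im=L['im'].astype(int)
# held knob
z=s['eef_pos'][2]; m=np.zeros((480,640),bool); m[240:375,290:360]=1
for lo,hi in((-40,-4),(-4,14)):
    k=m&(P[...,2]>z+lo)&(P[...,2]<z+hi); print(k.sum(),np.percentile(P[k][:,2],[1,25,50,75,99]).round(1))
knobfit('w4',(324,320),z=z+2,w=45)
E
```

```text
plate n 3096 circle [533.1  83.3] 25.3 mean z 78.2
shaft top n 117 [531.8  84.2 104.1] [532.1  83.9 104.3]
[12.8 -5. ] [13.1 -4.3] [12.9 -3.5] [13.5 -5.2] [13.7 -4.5] [14.1 -3.8] [14.2 -5.4] [14.4 -4.7] [14.7 -4. ] [14.9 -5.7] [15.1 -4.9] [15.4 -5.8] [15.7 -5.1] [16.6 -6.2] [16.5 -5.4] [16.9 -7.1] [16.9 -6.3] [17.2 -5.6] [17.5 -7.3] [18.  -6.6] [18.  -5.8] [18.5 -7.5] [18.7 -6.8] [18.9 -6.1] [19.2 -7.8] [19.4 -7. ] [19.6 -6.3] [19.9 -8. ] [20.2 -7.3] [20.4 -6.6] 
line 30 -24.3 [549.6744   77.44653]
rot [[0.299, 0.954, -0.0], [0.954, -0.299, 0.001], [0.001, -0.001, -1.0]]
1272 [201.7 210.7 217.  223.2 228.9]
4682 [229.9 233.5 234.  234.5 245.6]
n 4485 z 234.0 yaw -16.8 len 39.8 wid 36.0
ctr [559.2  69.1] [558.   69.5]
line 318 -24.0 [565.2876    68.378395]
```

```bash
python3 - <<'E'
from h import *
L=load('w4');P=world(L);im=L['im'].astype(int)
m=np.zeros((480,640),bool); m[270:365,300:350]=1
m&=(abs(P[...,2]-234)<1.5)&(im.max(-1)-im.min(-1)<45); q=P[m][:,:2]
a=np.array([.954,-.299]);b=np.array([.299,.954]);o=np.array([560.7,68.0])
s=(q-o)@a;t=(q-o)@b;print('along y',s.min(),s.max(),'along x',np.percentile(t,[0,2,50,98,100]))
go([535.4,82.0,150],70.3)
E
```

```text
along y -19.790518954500566 19.958746241197336 along x [-9.17681305 -8.63101809  0.73650823 10.45295908 11.05661072]
t 5.92 pos [560.7  67.9 233.1] yaw 72.6 w 23.6 F [ 1.2 -0.1 -1.4]
shift [ 0.58 -2.83  8.31] turn [-0.001 -0.001  0.041]
```

Request:
move_arm(motion=[255, 0.6, -2.8, 3, 0, 0, 0.04, 255, 0.6, -2.8, 6, 0, 0, 0.04, 255, 0.6, -2.8, 8, 0, 0, 0.04, 255, 0.6, -2.8, 8, 0, 0, 0.04, 255, 0.6, -2.8, 8, 0, 0, 0.04], force=50)

```text
t: 6.55
eef_pos: [536.5, 82.2, 154.4]
tcp_rot: [0.817, 0.576, 0.001, -0.0]
ft_force: [0.1, 0.5, -0.7]
gripper_width: 24.2
```

```bash
python3 - <<'E'
from h import *
go([535.4,82.0,131],70.3)
grab('scene','s5'); grab('wrist','w5')
a=cv2.resize(load('s5')['im'][150:280,290:490],None,fx=3,fy=3); b=cv2.resize(load('w5')['im'][150:400,200:460],None,fx=1.5,fy=1.5)
c=np.zeros((max(a.shape[0],b.shape[0]),790,3),np.uint8); a=a[:,:400]; c[:a.shape[0],:400]=a; c[:b.shape[0],400:400+b.shape[1]]=b
cv2.imwrite('pics/c5.png',c[:,:,::-1])
E
```

```text
t 6.55 pos [536.5  82.2 154.4] yaw 70.3 w 24.2 F [ 0.1  0.5 -0.7]
shift [-0.06 -0.1   2.34] turn [ 0.001 -0.002  0.001]
```

View pics/c5.png

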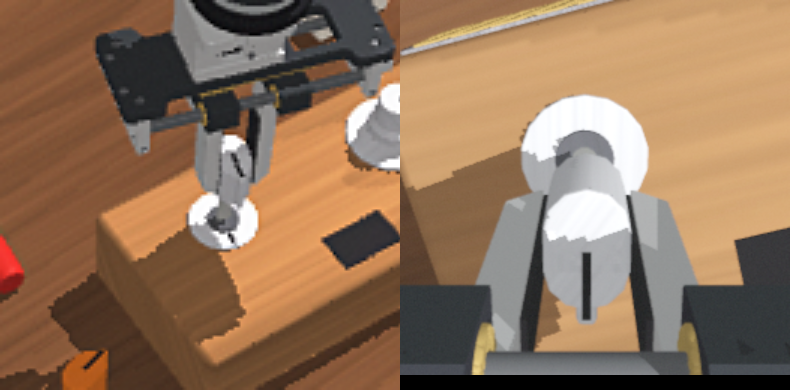

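The knob is above the shaft in both views: scene crop (228,215), and in the wrist crop it is in line with the plate centre, x about 585. I'll go down onto the tip.

Request:
move_arm(motion=[255, -0.06, -0.1, 0.8, 0, 0, 0, 255, -0.06, -0.1, 1.4, 0, 0, 0, 255, -0.06, -0.1, 1.8, 0, 0, 0, 255, -0.06, -0.1, 2.2, 0, 0, 0, 255, -0.06, -0.1, 2.4, 0, 0, 0])

```text
t: 7.28
eef_pos: [535.5, 81.9, 130.3]
tcp_rot: [0.817, 0.576, 0.001, -0.0]
ft_force: [-0.3, 0.9, 0.5]
gripper_width: 24.0
```

```bash
python3 - <<'E'
from h import *
go([535.4,82.0,120],70.3); print(r.sense()['moment'])
E
```

```text
t 7.28 pos [535.5  81.9 130.3] yaw 70.3 w 24.0 F [-0.3  0.9  0.5]
shift [ 0.   -0.01  1.03] turn [ 0.001 -0.002  0.001]
[ 0.03503379  0.13018252 -0.03117165]
```

No force with the underside 8 mm below the shaft's top, so it is going on. Continuing down.

Request:
move_arm(motion=[255, 0, 0, 0.3, 0, 0, 0, 255, 0, 0, 0.6, 0, 0, 0, 255, 0, 0, 0.9, 0, 0, 0, 255, 0, 0, 1.1, 0, 0, 0, 255, 0, 0, 1.3, 0, 0, 0])

```text
t: 7.9
eef_pos: [535.5, 82.0, 117.6]
tcp_rot: [0.817, 0.576, 0.001, -0.0]
ft_force: [-3.2, 0.6, 4.6]
gripper_width: 24.1
```

```bash
python3 - <<'E'
from h import *
go([535.4,82.0,114],70.3); print(r.sense()['moment'])
E
```

```text
t 7.9 pos [535.5  82.  117.6] yaw 70.3 w 24.1 F [-3.2  0.6  4.6]
shift [ 0.   -0.01  0.36] turn [ 0.001 -0.002  0.001]
[-0.03071556  0.55087901  0.01029709]
```

Request:
move_arm(motion=[255, 0, 0, 0.15, 0, 0, 0, 255, 0, 0, 0.25, 0, 0, 0, 255, 0, 0, 0.35, 0, 0, 0, 255, 0, 0, 0.4, 0, 0, 0, 255, 0, 0, 0.45, 0, 0, 0])

```text
t: 8.52
eef_pos: [535.5, 82.0, 114.2]
tcp_rot: [0.817, 0.576, 0.001, -0.0]
ft_force: [-3.6, -0.7, 8.4]
gripper_width: 23.8
```

```bash
python3 - <<'E'
from h import *
go([535.4,82.0,114],70.3); print(r.sense()['moment'])
E
```

```text
t 8.53 pos [535.5  82.  114.2] yaw 70.3 w 23.8 F [-3.6 -0.7  8.4]
shift [-0.   -0.01  0.02] turn [ 0.001 -0.002  0.001]
[0.02906145 0.81616214 0.031918  ]
```

Request:
move_arm(motion=[255, 0, -0.05, 0.05, 0, 0, 0, 255, 0, -0.05, 0.1, 0, 0, 0, 255, 0, -0.05, 0.15, 0, 0, 0, 255, 0, -0.05, 0.2, 0, 0, 0, 255, 0, -0.05, 0.2, 0, 0, 0])

```text
t: 9.15
eef_pos: [535.5, 82.0, 113.9]
tcp_rot: [0.817, 0.576, 0.001, 0.0]
ft_force: [-4.8, 0.2, 10.4]
gripper_width: 23.8
```

```bash
python3 - <<'E'
from h import *
go([535.4,82.0,114],70.3); print(r.sense()['moment'])
E
```

```text
t 9.15 pos [535.5  82.  113.9] yaw 70.4 w 23.8 F [-4.8  0.2 10.4]
shift [-0.01 -0.01 -0.01] turn [ 0.002 -0.002  0.001]
[-0.10220614  0.92477671  0.02756021]
```

Request:
move_arm(motion=[255, 0, 0, 0.2, 0, 0, 0, 255, 0, 0, 0.3, 0, 0, 0, 255, 0, 0, 0.4, 0, 0, 0, 255, 0, 0, 0.4, 0, 0, 0, 255, 0, 0, 0.4, 0, 0, 0])

```text
t: 9.78
eef_pos: [535.7, 82.0, 113.6]
tcp_rot: [0.817, 0.576, 0.001, 0.001]
ft_force: [-10.3, -0.8, 21.3]
gripper_width: 24.1
```

```bash
python3 - <<'E'
from h import *
go([535.4,82.0,114],70.3); print(r.sense()['moment'])
E
```

```text
t 9.78 pos [535.7  82.  113.6] yaw 70.4 w 24.1 F [-10.3  -0.8  21.3]
shift [-0.01 -0.03 -0.04] turn [ 0.002 -0.001  0.001]
[-6.07464812e-02  2.00280061e+00  8.89322406e-04]
```

The force rose to 21 N with almost no motion, so it's at the end stop. I'll check the seating height, and whether the knob slipped in the grip.

```bash
python3 - <<'E'
from h import *
go([535.4,82.0,114],70.3)
grab('wrist','w6'); grab('scene','s6'); grab('top','t6')
L=load('w6');P=world(L);im=L['im'].astype(int)
m=np.zeros((480,640),bool); m[275:345,310:340]=1
print('knob top z',np.percentile(P[m][:,2],[5,25,50,75,95]).round(2))
pm=np.zeros((480,640),bool);pm[150:300,240:420]=1
k=pm&(abs(P[...,2]-78)<2)&(im.min(-1)>180); print('plate z',np.median(P[k][:,2]))
k=pm&(abs(P[...,2]-75)<1.5)&(im[...,0]-im[...,2]>60); print('radio z',np.median(P[k][:,2]))
a=cv2.resize(load('s6')['im'][150:280,300:430],None,fx=3,fy=3); b=cv2.resize(L['im'][150:400,200:460],None,fx=1.5,fy=1.5)
c=np.zeros((400,790,3),np.uint8); c[:390,:390]=a; c[:375,400:790]=b
cv2.imwrite('pics/c6.png',c[:,:,::-1])
E
```

```text
t 9.78 pos [535.7  82.  113.6] yaw 70.4 w 24.1 F [-10.3  -0.8  21.3]
shift [-0.01 -0.03 -0.04] turn [ 0.002 -0.001  0.001]
knob top z [113.15 113.98 114.43 114.84 115.6 ]
plate z 77.92413945855117
radio z 74.95195753800378
```

View pics/c6.png

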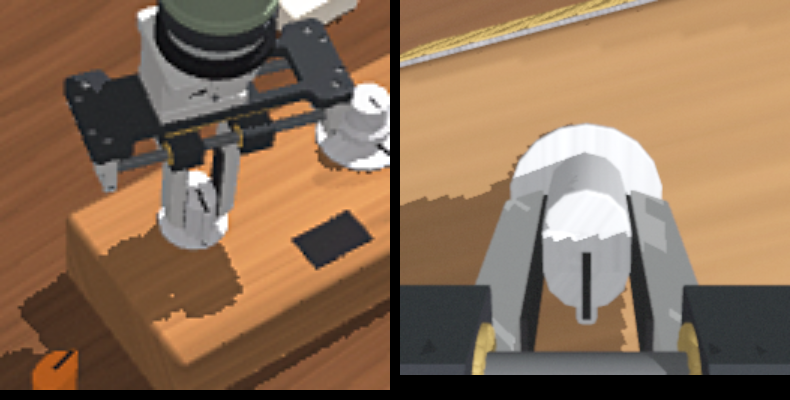

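```bash
python3 - <<'E'
from h import *
a,b=load('top0')['im'].astype(int),load('t6')['im'].astype(int)
for n,(u,v) in dict(big=(458,270),jar=(408,241),brown=(380,307),or1=(405,278),or2=(374,233),or3=(341,239),screwdr=(333,318),mug=(422,180)).items():
    print(n,abs(a[v-12:v+12,u-12:u+12]-b[v-12:v+12,u-12:u+12]).mean().round(1))
go([535.4,82.0,114],70.3)
print(r.job_done())
E
```

```text
big 6.1
jar 26.1
brown 7.2
or1 25.1
or2 36.4
or3 30.0
screwdr 2.3
mug 2.4
t 9.93 pos [535.7  82.  113.6] yaw 70.4 w 23.4 F [-9.3 -1.  21.7]
shift [-0.01 -0.03 -0.04] turn [ 0.002 -0.001  0.001]
the job is handed in; nothing more can be done
None
```

View pics/t6.png

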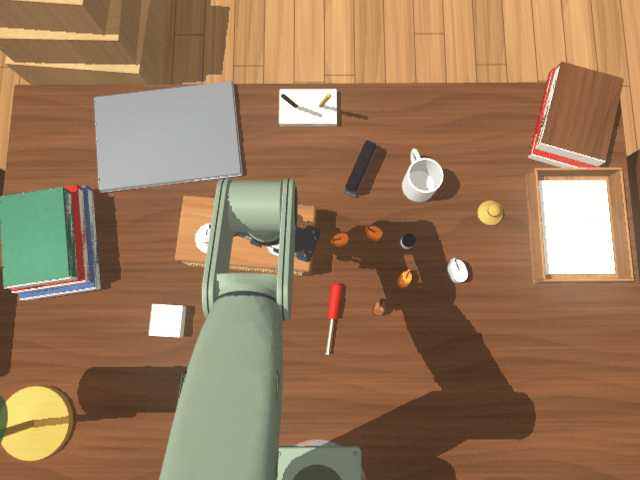

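The small knob is fully on the bare thin shaft and pressed in to the stop. I handed the job in at about 9.9 s of robot time with the gripper still holding it.

- **Fit:** I gripped the small white knob across its flat sides and turned it about 42° to match the plate's line. It went about 8 mm onto the shaft with no force.
- **Pressed in:** the force rose from 4.6 N through 8.4 N to 21 N, with almost no movement at the end. That is well above the 9 N needed to hold it in.
- **Height:** the knob's top measured 114.4 mm, against 115 mm expected when fully on and pressed. It stood 0.8 mm above the TCP before and after pressing, so it did not slip in the grip.
- **Imperfect check:** a sideways force of about 9–10 N remained at the end. The knob is probably pressing against the shaft within its clearance.
- **Rest of the desk:** an automatic before/after comparison flagged changes around the ink jar and three orange look-alikes. The last top view shows the arm's shadow over them, and they and the big spare knob stand where they were. The arm partly hid the fitted knob in that view, but the arm never went near it.

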